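# Line up the painted candlesticks by height on the drying board

### The arm

A 6-joint arm with a two-finger parallel gripper is mounted at the origin on the work surface; the furniture and walls round the work are solid. World frame = base frame: x ahead of the robot, y to its left, z up, the work surface at z = 0. Lengths are in m, angles in degrees, forces in N, time in s.
With the tool pointing down it reaches from about 0.25 to 0.775 m from the base axis. Payload 4 kg.
Tool frame: the origin (TCP) lies midway between the tips of the shut fingers; the grasp point (between the pads) lies 19 mm behind it (ctrl.tcp_to_grasp is the distance from the TCP to the grasp point, in m); z points along the fingers, y is the line along which they close (so a half turn about z gives the same grasp; the last joint's range is limited). The gripper opens to 94 mm and grips with 3 to 60 N. Pads are 16 mm wide; open, the fingers measure 119 mm over their backs; the gripper's body (75 mm by 177 mm) begins 78 mm behind the grasp point.
Start: joints at [63.363, 4.996, 78.535, -0, 96.463, -5.907], TCP at [0.195, 0.514, 0.206] pointing down, gripper open.
Joint ranges: [-177.83, 177.83], [-43.37, 116.18], [15.69, 146.23], [-61.86, 241.86], [9.47, 152.12], [-147.06, 147.06]. Speed limits (degrees/s): [159.86, 159.86, 180, 180, 180, 180].

### API

Orientations are given as a 3x3 rotation matrix whose columns are the frame's x, y, z axes.
In Python, from rig import ctrl, imaging, ticket gives the robot as it stands. The module is installed in compiled form; this text tells all that it offers.
- The arm moves only by the tool drive_tool, never from a script. Its argument "deltas" is a list of rows, each an object of numbers: "gripper": the finger opening in mm, from 0 to 94; "dx", "dy", "dz": the shift along the tool's x, y, z in units of 25 mm (1.0 is 25 mm); "wx", "wy", "wz": the turn, a rotation vector about the tool's x, y, z in units of 6 degrees (1.0 is 6 degrees). In form: [{"gripper": .., "dx": .., "dy": .., "dz": .., "wx": .., "wy": .., "wz": ..}, ...]. A call has 1 to 20 rows; each row shifts and turns the commanded pose from where the row before left it, along the tool's axes as they then stand; what a row does not reach is not made up. A row lasts 1/8 s, in which the tool goes at most 62.5 mm and 10.7 degrees, less where a joint would pass 70% of its speed; a pose out of reach is approached as far as the arm can. A call is refused whole if a number of a shift passes 1 or a number of a turn 1, either way. A call with a gripper value outside its range is refused whole. The fingers move at their own pace and stop on an object; "force" is the grip in N (left out, the last holds). Time passes only in rows, so rows that do not move let the fingers close. It gives the time, the measured TCP pose, the force, the opening and the grip force at its end, in the units of the state.
- ctrl.state(): the state, without advancing time (a new reading comes with each control period).
- imaging.get_image(name): name is "scene" or "top" or "wrist"; returns the picture (420x560x3 uint8, red, green, blue); there is no depth.
- imaging.camera_info(name): a dict with "fx", "fy", "cx", "cy" (pixels), "position" and "attitude" of the camera in the world. Camera axes: x right, y down, z forward; pixel columns grow to the right and rows downward; lengths in m; the calibration is good to about 2 mm. A picture is of the moment at which its call begins: read the wrist's pose just before it. camera_info takes no time and is no camera call; for the wrist camera it gives the pose at the moment of the call.
- ticket.hand_in(): hands the job in; it is judged then, once.
Trained networks look in the newest picture that a camera, given by its name, has taken for a name from the list of things; names that differ only in an ending like _2 or _b are one class to them, and where a whole thing is asked for, a point or a joint stands for the part that bears it (a point fixed in the world has none). Each returns a list of dicts, best first, with "p" (0 to 1); they miss things now and then, are a little off and sometimes report something else, mostly with a low value. They report only what shows in the picture. A call takes as long as a camera call.
- imaging.outline_of(camera, label): "pixels" (420x560 bool, what is visible of it) and "point" ([column, row] in pixels, amid what is visible of it).
The state is a dict: "time_s": time; "joint_positions": joint angles; "qd": joint speeds; "joint_efforts": joint torques, N m; "tcp_pos": TCP position; "orientation": TCP orientation; "wrist_force": force on the tool from outside, world axes, zero at the start; "torque": the same for the moment, N m; "finger_gap": finger opening in m; "gripper_force": force on a finger pad.
Only numpy, scipy, OpenCV 4.12 (cv2) and the standard library are available. Lean on these libraries where they do the work, as an engineer would, in place of code of your own. Each camera call takes 0.05 s, during which the arm holds its last target. There are 200 camera calls.

### The job

Stand the four blue candlesticks on the drying board, one upright in the middle of each cork spot, in order of height: the shortest on the spot next to the red disc, then each next taller one, with the tallest at the white end. The teal knob standing among them is still wet, so leave it where it is.

Things in the scene. Friction and masses are not known exactly. Their poses are not given: they have to be found in the camera images.
- stick_1: pale ice blue painted candlestick, the shortest: 122 mm tall, about 150 g, standing upright. Round foot 48 mm across and 10 mm high, stem about 20 mm, and at the top a straight round cup 30 mm across and 26 mm high to grip by. Origin: centre of the underside; z up its axis.
- stick_2: light sky blue painted candlestick, the second shortest: 136 mm tall, about 150 g, standing upright. Round foot 48 mm across and 10 mm high, stem about 20 mm, and at the top a straight round cup 30 mm across and 26 mm high to grip by. Origin: centre of the underside; z up its axis.
- stick_3: mid blue painted candlestick, the second tallest: 150 mm tall, about 150 g, standing upright. Round foot 48 mm across and 10 mm high, stem about 20 mm, and at the top a straight round cup 30 mm across and 26 mm high to grip by. Origin: centre of the underside; z up its axis.
- stick_4: dark navy painted candlestick, the tallest: 164 mm tall, about 150 g, standing upright. Round foot 48 mm across and 10 mm high, stem about 20 mm, and at the top a straight round cup 30 mm across and 26 mm high to grip by. Origin: centre of the underside; z up its axis.
- spot_a: round cork spot, 54 mm across and 4 mm thick, fixed on the pale wooden drying board (310 x 66 mm, top 14 mm above the table). The four spots are alike and stand in a straight row at 62 mm spacing; letters do not follow their order in the row. Origin: centre of its underside, on the board's top; the cork's top is 4 mm higher.
- spot_b: round cork spot, 54 mm across and 4 mm thick, fixed on the pale wooden drying board (310 x 66 mm, top 14 mm above the table). The four spots are alike and stand in a straight row at 62 mm spacing; letters do not follow their order in the row. Origin: centre of its underside, on the board's top; the cork's top is 4 mm higher.
- spot_c: round cork spot, 54 mm across and 4 mm thick, fixed on the pale wooden drying board (310 x 66 mm, top 14 mm above the table). The four spots are alike and stand in a straight row at 62 mm spacing; letters do not follow their order in the row. Origin: centre of its underside, on the board's top; the cork's top is 4 mm higher.
- spot_d: round cork spot, 54 mm across and 4 mm thick, fixed on the pale wooden drying board (310 x 66 mm, top 14 mm above the table). The four spots are alike and stand in a straight row at 62 mm spacing; letters do not follow their order in the row. Origin: centre of its underside, on the board's top; the cork's top is 4 mm higher.
- red_end: flat red disc, 22 mm across and 5 mm thick, fixed on the drying board in line with the spots, 45 mm beyond the centre of the end spot; a white disc marks the other end. Origin: centre of its underside, on the board's top.
- teal_knob: teal wooden furniture knob with wet paint, loose, standing on its narrow foot among the candlesticks: 54 mm tall, head 48 mm across, foot 33 mm. Not to be moved. Origin: centre of the underside. A closed teal chest, 161 mm tall, stands fixed to the right of the group and nearer the robot, its end about 45 to 80 mm from the centres of the closest candlesticks.

How it is judged:
By the outcome, as a careful person would: the job done as asked, in the order asked, and still so for the second after the job is handed in, with the robot touching nothing.
It also fails if it takes over 102 s, if anything falls off the work surface, if the arm or the gripper's body presses on something with over 40 N, if the wrist force passes 120 N, or if a joint passes its speed limit or range.

## Working session

There is one attempt and no reset: what is moved stays moved. The work goes in short steps, Python scripts to look and compute and a tool call to move; the robot and the scene stay as the last step left them, time stands still between calls to the robot, and variables do not carry over. Pictures are saved under pics/ and viewed, at most 14 in all, crops included, and the job is handed in when it is done.

Besides the shell and the picture viewer there is one more tool, called after "Call:" in YAML: its name, and indented under it one key for each argument. drive_tool: Moves the arm, as the interface text tells. Its arguments: {"type":"object","properties":{"deltas":{"type":"array"},"force":{"type":"number"}},"required":["deltas"]}

```bash
mkdir -p pics
python3 - <<'E'
from rig import ctrl, imaging
import cv2
for n in ("scene","top"):
    cv2.imwrite(f"pics/{n}0.png",imaging.get_image(n)[:,:,::-1])
    print(n,imaging.camera_info(n))
s=ctrl.state();print(s["time_s"],s["tcp_pos"],s["orientation"],s["finger_gap"],ctrl.tcp_to_grasp)
E
```

```text
scene {'fx': 395.0512725154701, 'fy': 395.0512725154701, 'cx': 272.6654234011351, 'cy': 206.43743994437463, 'position': array([1.07464291, 0.59525787, 0.53711104]), 'attitude': array([[-0.42678099,  0.54567373, -0.72117832],
       [ 0.90433794,  0.26240808, -0.33662277],
       [ 0.00555681, -0.79585311, -0.60546424]])}
top {'fx': 500.1520211259012, 'fy': 500.1520211259012, 'cx': 281.6914740255006, 'cy': 215.8874634999052, 'position': array([0.35049383, 0.29501018, 0.91510009]), 'attitude': array([[-0.01865423, -0.99375449,  0.11001837],
       [-0.99871672,  0.02370233,  0.04475619],
       [-0.04708436, -0.10904229, -0.99292137]])}
0.1 [0.19445313 0.51395233 0.20442625] [[-9.35276115e-01  3.53917861e-01 -8.57685606e-04]
 [ 3.53918856e-01  9.35274459e-01 -1.76897373e-03]
 [ 1.76100042e-04 -1.95802999e-03 -9.99998068e-01]] 0.09389948954848781 0.0188
```

View pics/scene0.png

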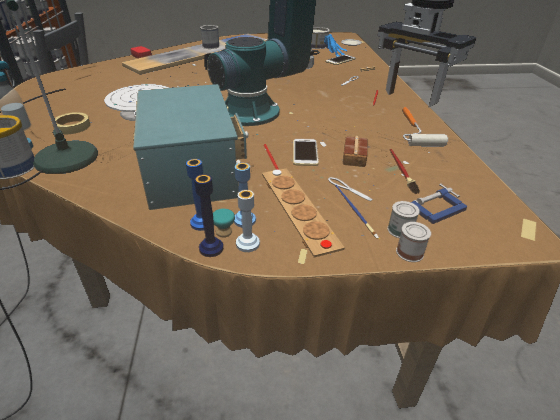

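View pics/top0.png

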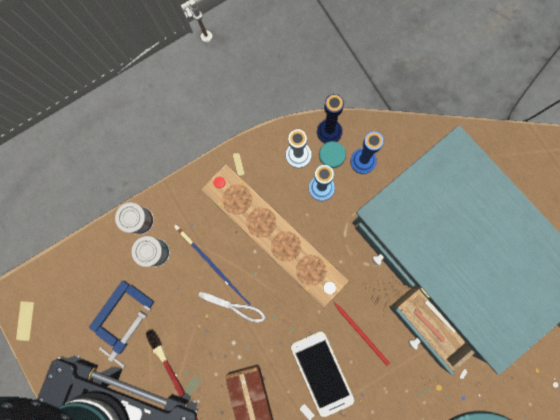

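The scene view shows navy (205,215), mid blue (197,195), sky (243,195) and ice (247,220) around the teal knob (223,217). In the top view their cups are at navy (334,104), mid (373,141), sky (323,175) and ice (298,138). The red disc is at (220,183) and the white one at (330,288).

```bash
cat > h.py <<'E'
import numpy as np, cv2
from rig import ctrl, imaging
from scipy.optimize import minimize
H={"1":.122,"2":.136,"3":.150,"4":.164}
def proj(P,i):
    q=(np.asarray(P)-i["position"])@i["attitude"]
    return np.c_[i["fx"]*q[:,0]/q[:,2]+i["cx"],i["fy"]*q[:,1]/q[:,2]+i["cy"]]
def ray(uv,z,i):
    d=i["attitude"]@np.array([(uv[0]-i["cx"])/i["fx"],(uv[1]-i["cy"])/i["fy"],1])
    return (i["position"]+d*(z-i["position"][2])/d[2])
A=np.linspace(0,2*np.pi,40)
def ring(xy,r,z): return np.c_[xy[0]+r*np.cos(A),xy[1]+r*np.sin(A),0*A+z]
def sil(xy,parts,i,z0=0,S=4):
    m=np.zeros((420*S,560*S),np.uint8)
    for r,a,b in parts:
        p=proj(np.r_[ring(xy,r,z0+a),ring(xy,r,z0+b)],i)
        cv2.fillConvexPoly(m,cv2.convexHull(np.round((p+.5)*S-.5).astype(np.int32)),1)
    return cv2.resize(m*1.0,(560,420),interpolation=cv2.INTER_AREA)
def stick(h): return [(.024,0,.010),(.010,.01,h-.026),(.015,h-.026,h)]
KNOB=[(.0165,0,.02),(.024,.035,.054)]
def fit(mask,parts,i,xy0,z0=0):
    m=mask.astype(float)
    f=lambda p:np.abs(sil(p,parts,i,z0)-m).sum()/m.sum()
    r=minimize(f,xy0,method="Nelder-Mead",options=dict(initial_simplex=np.array([xy0,xy0+[.006,0],xy0+[0,.006]]),xatol=1e-4,fatol=1e-4))
    return r.x,r.fun
def spots(cam="top"):
    pass
E
cat > look.py <<'E'
from h import *
import sys
for cam in ("top","scene"):
    im=imaging.get_image(cam); i=imaging.camera_info(cam)
    D=imaging.outline_of(cam,"stick_1")
    for d in D:
        if d["p"]<.3: continue
        m=d["pixels"]; col=np.median(im[m],0)
        best=[]
        for k,h in H.items():
          for z0 in (0,.018):
            x,f=fit(m,stick(h),i,ray(d["point"],h/2+z0,i)[:2],z0); best.append((round(f,3),k,z0,x.round(4).tolist()))
        print(cam,round(d["p"],2),d["point"],col,m.sum(),sorted(best,key=lambda b:b[0])[:3])
    for lab,z in (("spot_a",.018),("red_end",.019)):
        for d in imaging.outline_of(cam,lab):
            if d["p"]<.3: continue
            v,u=np.nonzero(d["pixels"]); print(cam,lab,round(d["p"],2),ray((u.mean(),v.mean()),z,i).round(4),len(u))
    for d in imaging.outline_of(cam,"teal_knob"):
        if d["p"]<.3: continue
        print(cam,"knob",d["p"],fit(d["pixels"],KNOB,i,ray(d["point"],.045,i)[:2]))
E
python3 look.py
```

```text
top 0.96 [329.8, 119.4] [32. 44. 79.] 888 [(np.float64(0.09), '3', 0, [0.6118, 0.2445]), (np.float64(0.107), '3', 0.018, [0.6057, 0.2456]), (np.float64(0.117), '4', 0, [0.6083, 0.2452])]
top 0.91 [299.4, 150.1] [201. 199. 191.] 709 [(np.float64(0.086), '1', 0, [0.5652, 0.3032]), (np.float64(0.13), '1', 0.018, [0.5592, 0.303]), (np.float64(0.158), '2', 0, [0.5653, 0.3034])]
top 0.91 [369.4, 152.7] [ 68. 105. 139.] 901 [(np.float64(0.074), '3', 0, [0.551, 0.184]), (np.float64(0.088), '2', 0.018, [0.5483, 0.1854]), (np.float64(0.094), '3', 0.018, [0.5468, 0.1867])]
top 0.78 [323.0, 183.7] [139. 172. 187.] 684 [(np.float64(0.064), '1', 0, [0.5041, 0.2614]), (np.float64(0.08), '1', 0.018, [0.501, 0.2622]), (np.float64(0.08), '2', 0, [0.5026, 0.262])]
top spot_a 0.96 [0.4401 0.3736 0.018 ] 636
top spot_a 0.76 [0.3528 0.2855 0.018 ] 690
top spot_a 0.64 [0.3974 0.33   0.018 ] 701
top spot_a 0.62 [0.484  0.4174 0.018 ] 689
top red_end 0.43 [0.5152 0.4489 0.019 ] 103
top knob 0.86 (array([0.55484415, 0.2435803 ]), np.float64(0.21177298311444653))
scene 0.73 [205.3, 219.6] [44. 42. 47.] 1165 [(
[... 369 characters left out ...]
 56. 76.] 633 [(np.float64(0.619), '3', 0, [0.5531, 0.1845]), (np.float64(0.73), '2', 0.018, [0.5609, 0.1907]), (np.float64(0.74), '2', 0, [0.5376, 0.1724])]
scene 0.58 [238.2, 177.7] [67.  80.5 93. ] 442 [(np.float64(1.049), '1', 0, [0.4876, 0.2523]), (np.float64(1.31), '3', 0, [0.5094, 0.265]), (np.float64(1.493), '3', 0.018, [0.5278, 0.2758])]
scene spot_a 0.83 [0.4471 0.3736 0.018 ] 270
scene spot_a 0.79 [0.4031 0.331  0.018 ] 256
scene spot_a 0.76 [0.4908 0.4193 0.018 ] 358
scene spot_a 0.73 [0.3593 0.2886 0.018 ] 215
scene spot_a 0.66 [0.4838 0.1251 0.018 ] 595
scene red_end 0.63 [0.5219 0.4497 0.019 ] 61
scene knob 0.94 (array([0.56021665, 0.24493775]), np.float64(0.2828031809145129))
```

Call:
drive_tool:
  deltas:
    - {"gripper": 60,"wz": 0.95,"dz": -0.15}
    - {"wz": 0.95,"dz": -0.15}
    - {"wz": 0.95,"dz": -0.15}
    - {"wz": 0.95,"dz": -0.15}
    - {"wz": 0.95,"dz": -0.15}
    - {"wz": 0.95,"dz": -0.15}
    - {"wz": 0.95,"dz": -0.15}
    - {"wz": 0.95,"dz": -0.15}
    - {"wz": 0.95,"dz": -0.15}
    - {"wz": 0.95,"dz": -0.15}
    - {"wz": 0.95,"dz": -0.15}
    - {"wz": 0.95,"dz": -0.15}
    - {"wz": 0.95,"dz": -0.15}
    - {"wz": 0.95,"dz": -0.15}
    - {"wz": 0.95,"dz": -0.15}
    - {"wz": 0.95,"dz": -0.15}
    - {"wz": 0.95,"dz": -0.15}
    - {"wz": 0.95,"dz": -0.15}
    - {"wz": 0.95,"dz": -0.15}
    - {"wz": 0.95,"dz": -0.15}
  force: 20

```text
invalid input at $.deltas[0]: expected keys gripper, dx, dy, dz, wx, wy, wz
```

```bash
cat > go.py <<'E'
from rig import ctrl
import sys, numpy as np
s=ctrl.state(); R=np.array(s["orientation"]); p=np.array(s["tcp_pos"])
print("t",round(s["time_s"],2),"tcp",p.round(4),"yaw",np.degrees(np.arctan2(R[1,1],R[0,1])).round(2),"z",R[:,2].round(4),"gap",round(s["finger_gap"],4),"F",np.round(s["wrist_force"],1),"q6",np.round(s["joint_positions"][5],1))
for a in sys.argv[1:]:
    t=np.array(eval(a)); print(a,"units",(R.T@(t-p)/.025).round(2)); p=t
E
python3 go.py "(.44,.42,.27)" "(.567,.3035,.27)"
python3 - <<'E'
from rig import imaging
print(imaging.camera_info("wrist"))
E
```

```text
t 0.6 tcp [0.1947 0.5144 0.2056] yaw 69.27 z [ 1.e-04  2.e-04 -1.e+00] gap 0.0938 F [-0.3  0.4  0.1] q6 -5.9
(.44,.42,.27) units [-10.51  -0.06  -2.58]
(.567,.3035,.27) units [-6.4  -2.56 -0.  ]
{'fx': 313.9225653199859, 'fy': 313.9225653199859, 'cx': 277.91995069953, 'cy': 216.69943199682965, 'position': array([0.12885891, 0.54008996, 0.38520714]), 'attitude': array([[ 3.53226257e-01,  9.07753190e-01,  2.26308104e-01],
       [ 9.35537918e-01, -3.42767226e-01, -8.53195856e-02],
       [ 1.21875044e-04,  2.41856930e-01, -9.70311914e-01]])}
```

Call:
drive_tool:
  deltas:
    - {"gripper": 60,"dx": 0,"dy": 0,"dz": -0.15,"wx": 0,"wy": 0,"wz": 0.95}
    - {"gripper": 60,"dx": 0,"dy": 0,"dz": -0.15,"wx": 0,"wy": 0,"wz": 0.95}
    - {"gripper": 60,"dx": 0,"dy": 0,"dz": -0.15,"wx": 0,"wy": 0,"wz": 0.95}
    - {"gripper": 60,"dx": 0,"dy": 0,"dz": -0.15,"wx": 0,"wy": 0,"wz": 0.95}
    - {"gripper": 60,"dx": 0,"dy": 0,"dz": -0.15,"wx": 0,"wy": 0,"wz": 0.95}
    - {"gripper": 60,"dx": 0,"dy": 0,"dz": -0.15,"wx": 0,"wy": 0,"wz": 0.95}
    - {"gripper": 60,"dx": 0,"dy": 0,"dz": -0.15,"wx": 0,"wy": 0,"wz": 0.95}
    - {"gripper": 60,"dx": 0,"dy": 0,"dz": -0.15,"wx": 0,"wy": 0,"wz": 0.95}
    - {"gripper": 60,"dx": 0,"dy": 0,"dz": -0.15,"wx": 0,"wy": 0,"wz": 0.95}
    - {"gripper": 60,"dx": 0,"dy": 0,"dz": -0.15,"wx": 0,"wy": 0,"wz": 0.95}
    - {"gripper": 60,"dx": 0,"dy": 0,"dz": -0.15,"wx": 0,"wy": 0,"wz": 0.95}
    - {"gripper": 60,"dx": 0,"dy": 0,"dz": -0.15,"wx": 0,"wy": 0,"wz": 0.95}
    - {"gripper": 60,"dx": 0,"dy": 0,"dz": -0.15,"wx": 0,"wy": 0,"wz": 0.95}
    - {"gripper": 60,"dx": 0,"dy": 0,"dz": -0.15,"wx": 0,"wy": 0,"wz": 0.95}
    - {"gripper": 60,"dx": 0,"dy": 0,"dz": -0.15,"wx": 0,"wy": 0,"wz": 0.95}
    - {"gripper": 60,"dx": 0,"dy": 0,"dz": -0.15,"wx": 0,"wy": 0,"wz": 0.95}
    - {"gripper": 60,"dx": 0,"dy": 0,"dz": -0.15,"wx": 0,"wy": 0,"wz": 0.95}
    - {"gripper": 60,"dx": 0,"dy": 0,"dz": -0.15,"wx": 0,"wy": 0,"wz": 0.95}
    - {"gripper": 60,"dx": 0,"dy": 0,"dz": -0.15,"wx": 0,"wy": 0,"wz": 0.95}
    - {"gripper": 60,"dx": 0,"dy": 0,"dz": -0.15,"wx": 0,"wy": 0,"wz": 0.95}
  force: 20

```text
time_s: 3.1
tcp_pos: [0.1947, 0.5144, 0.2807]
orientation: [[0.706, 0.708, 0.0], [0.708, -0.706, 0.0], [0.0, -0.0, -1.0]]
wrist_force: [0.2, -0.5, -1.0]
finger_gap: 0.06
gripper_force: 0.0
```

```bash
python3 go.py "(.47,.38,.28)" "(.52,.30,.28)"
```

```text
t 3.1 tcp [0.1947 0.5144 0.2807] yaw -44.92 z [ 1.e-04  1.e-04 -1.e+00] gap 0.06 F [ 0.2 -0.5 -1. ] q6 108.3
(.47,.38,.28) units [ 3.97 11.59  0.03]
(.52,.30,.28) units [-0.85  3.68 -0.  ]
```

Call:
drive_tool:
  deltas:
    - {"gripper": 60,"dx": 0.2,"dy": 0.78,"dz": 0,"wx": 0,"wy": 0,"wz": 0}
    - {"gripper": 60,"dx": 0.2,"dy": 0.78,"dz": 0,"wx": 0,"wy": 0,"wz": 0}
    - {"gripper": 60,"dx": 0.2,"dy": 0.78,"dz": 0,"wx": 0,"wy": 0,"wz": 0}
    - {"gripper": 60,"dx": 0.2,"dy": 0.78,"dz": 0,"wx": 0,"wy": 0,"wz": 0}
    - {"gripper": 60,"dx": 0.2,"dy": 0.78,"dz": 0,"wx": 0,"wy": 0,"wz": 0}
    - {"gripper": 60,"dx": 0.2,"dy": 0.78,"dz": 0,"wx": 0,"wy": 0,"wz": 0}
    - {"gripper": 60,"dx": 0.2,"dy": 0.78,"dz": 0,"wx": 0,"wy": 0,"wz": 0}
    - {"gripper": 60,"dx": 0.2,"dy": 0.78,"dz": 0,"wx": 0,"wy": 0,"wz": 0}
    - {"gripper": 60,"dx": 0.2,"dy": 0.78,"dz": 0,"wx": 0,"wy": 0,"wz": 0}
    - {"gripper": 60,"dx": 0.2,"dy": 0.78,"dz": 0,"wx": 0,"wy": 0,"wz": 0}
    - {"gripper": 60,"dx": 0.2,"dy": 0.78,"dz": 0,"wx": 0,"wy": 0,"wz": 0}
    - {"gripper": 60,"dx": 0.2,"dy": 0.78,"dz": 0,"wx": 0,"wy": 0,"wz": 0}
    - {"gripper": 60,"dx": 0.2,"dy": 0.78,"dz": 0,"wx": 0,"wy": 0,"wz": 0}
    - {"gripper": 60,"dx": 0.2,"dy": 0.78,"dz": 0,"wx": 0,"wy": 0,"wz": 0}
    - {"gripper": 60,"dx": 0.2,"dy": 0.78,"dz": 0,"wx": 0,"wy": 0,"wz": 0}
    - {"gripper": 60,"dx": 0.2,"dy": 0.78,"dz": 0,"wx": 0,"wy": 0,"wz": 0}

```text
time_s: 5.1
tcp_pos: [0.4738, 0.351, 0.2805]
orientation: [[0.704, 0.71, 0.0], [0.71, -0.704, 0.0], [0.0, -0.0, -1.0]]
wrist_force: [0.3, -0.1, -0.7]
finger_gap: 0.0596
gripper_force: 0.0
```

```bash
sed -i 's/for cam in ("top","scene")/for cam in (sys.argv[1:] or ("top","scene"))/; s/^    D=/    cv2.imwrite(f"pics\/{cam}{int(ctrl.state()["time_s"]*100)}.png",im[:,:,::-1])\n    D=/' look.py; python3 look.py wrist; ls pics;python3 go.py
```

```text
wrist 0.93 [340.1, 224.6] [113. 136. 129.] 1487 [(np.float64(0.136), '2', 0, [0.5037, 0.2616]), (np.float64(0.156), '1', 0, [0.5039, 0.2607]), (np.float64(0.164), '1', 0.018, [0.5043, 0.2655])]
wrist 0.9 [414.0, 248.3] [44. 75. 68.] 2030 [(np.float64(0.075), '3', 0, [0.5512, 0.1838]), (np.float64(0.108), '2', 0.018, [0.5507, 0.1874]), (np.float64(0.14), '2', 0, [0.5518, 0.1769])]
wrist 0.82 [355.7, 169.3] [170. 166. 158.] 1485 [(np.float64(0.034), '1', 0, [0.566, 0.3026]), (np.float64(0.113), '1', 0.018, [0.5637, 0.3078]), (np.float64(0.13), '2', 0, [0.5655, 0.3036])]
wrist spot_a 0.67 [0.4854 0.4167 0.018 ] 1217
wrist spot_a 0.66 [0.4414 0.373  0.018 ] 1054
wrist spot_a 0.56 [0.3978 0.3293 0.018 ] 1019
wrist red_end 0.75 [0.517  0.4482 0.019 ] 190
wrist knob 0.69 (array([0.55506948, 0.2459146 ]), np.float64(0.1963036963036963))
scene0.png
top0.png
wrist515.png
t 5.35 tcp [0.4724 0.3518 0.2805] yaw -44.71 z [-5.e-04  4.e-04 -1.e+00] gap 0.0598 F [ 0.1 -0.3  0.1] q6 75.9
```

```bash
python3 go.py "(.5657,.3028,.28)" "(.5657,.3028,.092)"
```

```text
t 5.35 tcp [0.4724 0.3518 0.2805] yaw -44.71 z [-5.e-04  4.e-04 -1.e+00] gap 0.0598 F [ 0.1 -0.3  0.1] q6 75.9
(.5657,.3028,.28) units [1.23 4.03 0.02]
(.5657,.3028,.092) units [0.   0.   7.52]
```

Call:
drive_tool:
  deltas:
    - {"gripper": 50,"dx": 0.2,"dy": 0.67,"dz": 0,"wx": 0,"wy": 0,"wz": 0}
    - {"gripper": 50,"dx": 0.2,"dy": 0.67,"dz": 0,"wx": 0,"wy": 0,"wz": 0}
    - {"gripper": 50,"dx": 0.2,"dy": 0.67,"dz": 0,"wx": 0,"wy": 0,"wz": 0}
    - {"gripper": 50,"dx": 0.2,"dy": 0.67,"dz": 0,"wx": 0,"wy": 0,"wz": 0}
    - {"gripper": 50,"dx": 0.2,"dy": 0.67,"dz": 0,"wx": 0,"wy": 0,"wz": 0}
    - {"gripper": 50,"dx": 0.2,"dy": 0.67,"dz": 0,"wx": 0,"wy": 0,"wz": 0}
    - {"gripper": 50,"dx": 0,"dy": 0,"dz": 0.7,"wx": 0,"wy": 0,"wz": 0}
    - {"gripper": 50,"dx": 0,"dy": 0,"dz": 0.7,"wx": 0,"wy": 0,"wz": 0}
    - {"gripper": 50,"dx": 0,"dy": 0,"dz": 0.7,"wx": 0,"wy": 0,"wz": 0}
    - {"gripper": 50,"dx": 0,"dy": 0,"dz": 0.7,"wx": 0,"wy": 0,"wz": 0}
    - {"gripper": 50,"dx": 0,"dy": 0,"dz": 0.7,"wx": 0,"wy": 0,"wz": 0}
    - {"gripper": 50,"dx": 0,"dy": 0,"dz": 0,"wx": 0,"wy": 0,"wz": 0}
    - {"gripper": 50,"dx": 0,"dy": 0,"dz": 0,"wx": 0,"wy": 0,"wz": 0}

```text
time_s: 6.98
tcp_pos: [0.5654, 0.3024, 0.1936]
orientation: [[0.704, 0.711, 0.001], [0.711, -0.704, 0.0], [0.001, 0.0, -1.0]]
wrist_force: [-0.3, 0.1, -0.4]
finger_gap: 0.0502
gripper_force: 0.0
```

```bash
python3 go.py "(.5657,.3028,.092)"
```

```text
t 6.97 tcp [0.5654 0.3024 0.1936] yaw -44.72 z [ 9.e-04  4.e-04 -1.e+00] gap 0.0502 F [-0.3  0.1 -0.4] q6 67.8
(.5657,.3028,.092) units [ 0.02 -0.    4.06]
```

Call:
drive_tool:
  deltas:
    - {"gripper": 50,"dx": 0,"dy": 0,"dz": 0.5,"wx": 0,"wy": 0,"wz": 0}
    - {"gripper": 50,"dx": 0,"dy": 0,"dz": 0.5,"wx": 0,"wy": 0,"wz": 0}
    - {"gripper": 50,"dx": 0,"dy": 0,"dz": 0.5,"wx": 0,"wy": 0,"wz": 0}
    - {"gripper": 50,"dx": 0,"dy": 0,"dz": 0.5,"wx": 0,"wy": 0,"wz": 0}
    - {"gripper": 50,"dx": 0,"dy": 0,"dz": 0.5,"wx": 0,"wy": 0,"wz": 0}
    - {"gripper": 50,"dx": 0,"dy": 0,"dz": 0.5,"wx": 0,"wy": 0,"wz": 0}
    - {"gripper": 50,"dx": 0,"dy": 0,"dz": 0.5,"wx": 0,"wy": 0,"wz": 0}
    - {"gripper": 50,"dx": 0,"dy": 0,"dz": 0.5,"wx": 0,"wy": 0,"wz": 0}
    - {"gripper": 50,"dx": 0,"dy": 0,"dz": 0,"wx": 0,"wy": 0,"wz": 0}
    - {"gripper": 34,"dx": 0,"dy": 0,"dz": 0,"wx": 0,"wy": 0,"wz": 0}
    - {"gripper": 26,"dx": 0,"dy": 0,"dz": 0,"wx": 0,"wy": 0,"wz": 0}
    - {"gripper": 20,"dx": 0,"dy": 0,"dz": 0,"wx": 0,"wy": 0,"wz": 0}
    - {"gripper": 20,"dx": 0,"dy": 0,"dz": 0,"wx": 0,"wy": 0,"wz": 0}
    - {"gripper": 20,"dx": 0,"dy": 0,"dz": 0,"wx": 0,"wy": 0,"wz": 0}
  force: 20

```text
time_s: 8.72
tcp_pos: [0.5655, 0.3025, 0.0938]
orientation: [[0.704, 0.71, 0.001], [0.71, -0.704, 0.001], [0.001, 0.0, -1.0]]
wrist_force: [-0.2, -0.0, 2.2]
finger_gap: 0.0293
gripper_force: 20.0
```

```bash
python3 go.py "(.5657,.3028,.2)" "(.485,.417,.2)" "(.485,.417,.113)"
```

```text
t 8.72 tcp [0.5655 0.3025 0.0938] yaw -44.73 z [ 1.3e-03  7.0e-04 -1.0e+00] gap 0.0293 F [-0.2 -0.   2.2] q6 67.8
(.5657,.3028,.2) units [ 0.02 -0.   -4.25]
(.485,.417,.2) units [ 0.97 -5.51 -0.  ]
(.485,.417,.113) units [-0.   -0.    3.48]
```

Call:
drive_tool:
  deltas:
    - {"gripper": 20,"dx": 0,"dy": 0,"dz": -0.3,"wx": 0,"wy": 0,"wz": 0}
    - {"gripper": 20,"dx": 0,"dy": 0,"dz": -0.6,"wx": 0,"wy": 0,"wz": 0}
    - {"gripper": 20,"dx": 0,"dy": 0,"dz": -0.8,"wx": 0,"wy": 0,"wz": 0}
    - {"gripper": 20,"dx": 0,"dy": 0,"dz": -0.8,"wx": 0,"wy": 0,"wz": 0}
    - {"gripper": 20,"dx": 0,"dy": 0,"dz": -0.5,"wx": 0,"wy": 0,"wz": 0}
    - {"gripper": 20,"dx": 0.1,"dy": -0.4,"dz": 0,"wx": 0,"wy": 0,"wz": 0}
    - {"gripper": 20,"dx": 0.1,"dy": -0.6,"dz": 0,"wx": 0,"wy": 0,"wz": 0}
    - {"gripper": 20,"dx": 0.1,"dy": -0.6,"dz": 0,"wx": 0,"wy": 0,"wz": 0}
    - {"gripper": 20,"dx": 0.1,"dy": -0.6,"dz": 0,"wx": 0,"wy": 0,"wz": 0}
    - {"gripper": 20,"dx": 0.1,"dy": -0.6,"dz": 0,"wx": 0,"wy": 0,"wz": 0}
    - {"gripper": 20,"dx": 0.1,"dy": -0.6,"dz": 0,"wx": 0,"wy": 0,"wz": 0}
    - {"gripper": 20,"dx": 0.1,"dy": -0.6,"dz": 0,"wx": 0,"wy": 0,"wz": 0}
    - {"gripper": 20,"dx": 0.1,"dy": -0.6,"dz": 0,"wx": 0,"wy": 0,"wz": 0}
    - {"gripper": 20,"dx": 0.1,"dy": -0.5,"dz": 0,"wx": 0,"wy": 0,"wz": 0}
    - {"gripper": 20,"dx": 0.07,"dy": -0.4,"dz": 0,"wx": 0,"wy": 0,"wz": 0}
    - {"gripper": 20,"dx": 0,"dy": 0,"dz": 0,"wx": 0,"wy": 0,"wz": 0}
    - {"gripper": 20,"dx": 0,"dy": 0,"dz": 0,"wx": 0,"wy": 0,"wz": 0}

```text
time_s: 10.85
tcp_pos: [0.4848, 0.416, 0.168]
orientation: [[0.704, 0.71, 0.0], [0.71, -0.704, -0.0], [-0.0, 0.0, -1.0]]
wrist_force: [0.2, -0.7, -1.8]
finger_gap: 0.0297
gripper_force: 20.0
```

```bash
python3 go.py "(.485,.417,.1125)"
```

```text
t 10.85 tcp [0.4848 0.416  0.168 ] yaw -44.75 z [ 3.e-04 -3.e-04 -1.e+00] gap 0.0297 F [ 0.2 -0.7 -1.8] q6 80.3
(.485,.417,.1125) units [ 0.04 -0.02  2.22]
```

Call:
drive_tool:
  deltas:
    - {"gripper": 20,"dx": 0.03,"dy": -0.02,"dz": 0.5,"wx": 0,"wy": 0,"wz": 0}
    - {"gripper": 20,"dx": 0,"dy": 0,"dz": 0.5,"wx": 0,"wy": 0,"wz": 0}
    - {"gripper": 20,"dx": 0,"dy": 0,"dz": 0.5,"wx": 0,"wy": 0,"wz": 0}
    - {"gripper": 20,"dx": 0,"dy": 0,"dz": 0.4,"wx": 0,"wy": 0,"wz": 0}
    - {"gripper": 20,"dx": 0,"dy": 0,"dz": 0.2,"wx": 0,"wy": 0,"wz": 0}
    - {"gripper": 20,"dx": 0,"dy": 0,"dz": 0.1,"wx": 0,"wy": 0,"wz": 0}
    - {"gripper": 20,"dx": 0,"dy": 0,"dz": 0,"wx": 0,"wy": 0,"wz": 0}
    - {"gripper": 20,"dx": 0,"dy": 0,"dz": 0,"wx": 0,"wy": 0,"wz": 0}

```text
time_s: 11.85
tcp_pos: [0.485, 0.4174, 0.1136]
orientation: [[0.704, 0.71, 0.001], [0.71, -0.704, 0.001], [0.001, 0.0, -1.0]]
wrist_force: [0.7, -0.0, -0.9]
finger_gap: 0.0298
gripper_force: 20.0
```

Call:
drive_tool:
  deltas:
    - {"gripper": 20,"dx": 0,"dy": 0,"dz": 0.05,"wx": 0,"wy": 0,"wz": 0}
    - {"gripper": 20,"dx": 0,"dy": 0,"dz": 0.04,"wx": 0,"wy": 0,"wz": 0}
    - {"gripper": 20,"dx": 0,"dy": 0,"dz": 0,"wx": 0,"wy": 0,"wz": 0}

```text
time_s: 12.22
tcp_pos: [0.485, 0.4175, 0.1118]
orientation: [[0.704, 0.71, 0.001], [0.71, -0.704, 0.001], [0.002, 0.0, -1.0]]
wrist_force: [-0.6, -0.5, 3.7]
finger_gap: 0.0296
gripper_force: 20.0
```

Contact. Release and rise.

Call:
drive_tool:
  deltas:
    - {"gripper": 32,"dx": 0,"dy": 0,"dz": 0,"wx": 0,"wy": 0,"wz": 0}
    - {"gripper": 36,"dx": 0,"dy": 0,"dz": 0,"wx": 0,"wy": 0,"wz": 0}
    - {"gripper": 50,"dx": 0,"dy": 0,"dz": 0,"wx": 0,"wy": 0,"wz": 0}
    - {"gripper": 50,"dx": 0,"dy": 0,"dz": -0.5,"wx": 0,"wy": 0,"wz": 0}
    - {"gripper": 50,"dx": 0,"dy": 0,"dz": -0.8,"wx": 0,"wy": 0,"wz": 0}
    - {"gripper": 50,"dx": 0,"dy": 0,"dz": -0.8,"wx": 0,"wy": 0,"wz": 0}
    - {"gripper": 50,"dx": 0,"dy": 0,"dz": -0.8,"wx": 0,"wy": 0,"wz": 0}
    - {"gripper": 50,"dx": 0,"dy": 0,"dz": -0.8,"wx": 0,"wy": 0,"wz": 0}
    - {"gripper": 50,"dx": 0,"dy": 0,"dz": -0.5,"wx": 0,"wy": 0,"wz": 0}
    - {"gripper": 50,"dx": 0,"dy": 0,"dz": 0,"wx": 0,"wy": 0,"wz": 0}

```text
time_s: 13.48
tcp_pos: [0.4853, 0.4175, 0.2175]
orientation: [[0.704, 0.71, 0.003], [0.71, -0.704, 0.002], [0.003, 0.001, -1.0]]
wrist_force: [-0.9, 0.6, 0.6]
finger_gap: 0.0499
gripper_force: 0.0
```

```bash
python3 look.py wrist; ls pics; python3 go.py "(.5035,.2616,.21)" "(.5035,.2616,.108)"
```

```text
wrist 0.87 [368.5, 264.7] [103. 140. 172.] 877 [(np.float64(1.594), '1', 0, [0.5115, 0.3171]), (np.float64(1.815), '2', 0, [0.5123, 0.3246]), (np.float64(1.881), '1', 0.018, [0.5121, 0.3284])]
wrist 0.84 [487.8, 250.9] [13. 22. 34.] 3544 [(np.float64(0.178), '3', 0, [0.607, 0.2438]), (np.float64(0.181), '4', 0, [0.6061, 0.2467]), (np.float64(0.211), '3', 0.018, [0.604, 0.2536])]
wrist 0.8 [277.5, 206.8] [175. 166. 156.] 1873 [(np.float64(0.04), '1', 0, [0.48, 0.4157]), (np.float64(0.081), '2', 0, [0.4824, 0.418]), (np.float64(0.088), '1', 0.018, [0.4837, 0.4191])]
wrist 0.6 [505.4, 352.4] [46. 88. 66.] 522 [(np.float64(1.0), '1', 0.018, [0.581, -0.1123]), (np.float64(1.0), '2', 0, [0.6062, -0.1915]), (np.float64(1.0), '2', 0.018, [0.6401, -0.0387])]
wrist spot_a 0.92 [0.4352 0.3707 0.018 ] 973
wrist spot_a 0.77 [0.3958 0.3313 0.018 ] 1205
wrist spot_a 0.7 [0.5008 0.4261 0.018 ] 70
wrist red_end 0.67 [0.5144 0.4498 0.019 ] 259
wrist red_end 0.48 [0.5044 0.2695 0.019 ] 891
wrist knob 0.94 (array([0.55342372, 0.24968445]), np.float64(0.25004477077363896))
scene0.png
top0.png
wrist1352.png
wrist515.png
t 13.72 tcp [0.4843 0.4169 0.2145] yaw -44.73 z [-0.0018 -0.0012 -1.    ] gap 0.05 F [ 0.5 -0.2 -0.1] q6 80.4
(.5035,.2616,.21) units [-3.87  4.92  0.18]
(.5035,.2616,.108) units [0.01 0.   4.08]
```

Call:
drive_tool:
  deltas:
    - {"gripper": 50,"dx": -0.27,"dy": 0.32,"dz": 0,"wx": 0,"wy": 0,"wz": 0}
    - {"gripper": 50,"dx": -0.4,"dy": 0.5,"dz": 0,"wx": 0,"wy": 0,"wz": 0}
    - {"gripper": 50,"dx": -0.4,"dy": 0.5,"dz": 0,"wx": 0,"wy": 0,"wz": 0}
    - {"gripper": 50,"dx": -0.4,"dy": 0.5,"dz": 0,"wx": 0,"wy": 0,"wz": 0}
    - {"gripper": 50,"dx": -0.4,"dy": 0.5,"dz": 0,"wx": 0,"wy": 0,"wz": 0}
    - {"gripper": 50,"dx": -0.4,"dy": 0.5,"dz": 0,"wx": 0,"wy": 0,"wz": 0}
    - {"gripper": 50,"dx": -0.4,"dy": 0.5,"dz": 0,"wx": 0,"wy": 0,"wz": 0}
    - {"gripper": 50,"dx": -0.4,"dy": 0.5,"dz": 0,"wx": 0,"wy": 0,"wz": 0}
    - {"gripper": 50,"dx": -0.4,"dy": 0.5,"dz": 0,"wx": 0,"wy": 0,"wz": 0}
    - {"gripper": 50,"dx": -0.4,"dy": 0.6,"dz": 0,"wx": 0,"wy": 0,"wz": 0}
    - {"gripper": 50,"dx": 0,"dy": 0,"dz": 0.6,"wx": 0,"wy": 0,"wz": 0}
    - {"gripper": 50,"dx": 0,"dy": 0,"dz": 0,"wx": 0,"wy": 0,"wz": 0}
    - {"gripper": 50,"dx": 0,"dy": 0,"dz": 0,"wx": 0,"wy": 0,"wz": 0}

```text
time_s: 15.35
tcp_pos: [0.5037, 0.2623, 0.2001]
orientation: [[0.703, 0.711, -0.001], [0.711, -0.703, -0.0], [-0.001, -0.001, -1.0]]
wrist_force: [-0.4, 0.1, 0.1]
finger_gap: 0.0503
gripper_force: 0.0
```

```bash
python3 go.py "(.5035,.2616,.106)"
```

```text
t 15.35 tcp [0.5037 0.2623 0.2001] yaw -44.69 z [-1.e-03 -1.e-04 -1.e+00] gap 0.0503 F [-0.4  0.1  0.1] q6 66.5
(.5035,.2616,.106) units [-0.02  0.02  3.77]
```

Call:
drive_tool:
  deltas:
    - {"gripper": 50,"dx": -0.02,"dy": 0.02,"dz": 0.5,"wx": 0,"wy": 0,"wz": 0}
    - {"gripper": 50,"dx": 0,"dy": 0,"dz": 0.7,"wx": 0,"wy": 0,"wz": 0}
    - {"gripper": 50,"dx": 0,"dy": 0,"dz": 0.7,"wx": 0,"wy": 0,"wz": 0}
    - {"gripper": 50,"dx": 0,"dy": 0,"dz": 0.7,"wx": 0,"wy": 0,"wz": 0}
    - {"gripper": 50,"dx": 0,"dy": 0,"dz": 0.7,"wx": 0,"wy": 0,"wz": 0}
    - {"gripper": 50,"dx": 0,"dy": 0,"dz": 0.45,"wx": 0,"wy": 0,"wz": 0}
    - {"gripper": 50,"dx": 0,"dy": 0,"dz": 0,"wx": 0,"wy": 0,"wz": 0}
    - {"gripper": 34,"dx": 0,"dy": 0,"dz": 0,"wx": 0,"wy": 0,"wz": 0}
    - {"gripper": 26,"dx": 0,"dy": 0,"dz": 0,"wx": 0,"wy": 0,"wz": 0}
    - {"gripper": 20,"dx": 0,"dy": 0,"dz": 0,"wx": 0,"wy": 0,"wz": 0}
    - {"gripper": 20,"dx": 0,"dy": 0,"dz": 0,"wx": 0,"wy": 0,"wz": 0}
    - {"gripper": 20,"dx": 0,"dy": 0,"dz": 0,"wx": 0,"wy": 0,"wz": 0}

```text
time_s: 16.85
tcp_pos: [0.5045, 0.2614, 0.1079]
orientation: [[0.704, 0.71, 0.002], [0.71, -0.704, 0.001], [0.002, 0.001, -1.0]]
wrist_force: [0.1, 0.4, 2.9]
finger_gap: 0.0299
gripper_force: 20.0
```

```bash
python3 go.py "(.5035,.2616,.19)" "(.441,.3733,.19)"
```

```text
t 16.85 tcp [0.5045 0.2614 0.1079] yaw -44.73 z [ 1.6e-03  8.0e-04 -1.0e+00] gap 0.0299 F [0.1 0.4 2.9] q6 66.4
(.5035,.2616,.19) units [-0.02 -0.03 -3.28]
(.441,.3733,.19) units [ 1.42 -4.92 -0.  ]
```

Call:
drive_tool:
  deltas:
    - {"gripper": 20,"dx": 0,"dy": 0,"dz": -0.3,"wx": 0,"wy": 0,"wz": 0}
    - {"gripper": 20,"dx": 0,"dy": 0,"dz": -0.6,"wx": 0,"wy": 0,"wz": 0}
    - {"gripper": 20,"dx": 0,"dy": 0,"dz": -0.8,"wx": 0,"wy": 0,"wz": 0}
    - {"gripper": 20,"dx": 0,"dy": 0,"dz": -0.8,"wx": 0,"wy": 0,"wz": 0}
    - {"gripper": 20,"dx": 0,"dy": 0,"dz": -0.7,"wx": 0,"wy": 0,"wz": 0}
    - {"gripper": 20,"dx": 0.14,"dy": -0.35,"dz": 0,"wx": 0,"wy": 0,"wz": 0}
    - {"gripper": 20,"dx": 0.14,"dy": -0.5,"dz": 0,"wx": 0,"wy": 0,"wz": 0}
    - {"gripper": 20,"dx": 0.14,"dy": -0.6,"dz": 0,"wx": 0,"wy": 0,"wz": 0}
    - {"gripper": 20,"dx": 0.14,"dy": -0.6,"dz": 0,"wx": 0,"wy": 0,"wz": 0}
    - {"gripper": 20,"dx": 0.14,"dy": -0.6,"dz": 0,"wx": 0,"wy": 0,"wz": 0}
    - {"gripper": 20,"dx": 0.14,"dy": -0.6,"dz": 0,"wx": 0,"wy": 0,"wz": 0}
    - {"gripper": 20,"dx": 0.14,"dy": -0.6,"dz": 0,"wx": 0,"wy": 0,"wz": 0}
    - {"gripper": 20,"dx": 0.14,"dy": -0.5,"dz": 0,"wx": 0,"wy": 0,"wz": 0}
    - {"gripper": 20,"dx": 0.14,"dy": -0.35,"dz": 0,"wx": 0,"wy": 0,"wz": 0}
    - {"gripper": 20,"dx": 0.14,"dy": -0.25,"dz": 0,"wx": 0,"wy": 0,"wz": 0}
    - {"gripper": 20,"dx": 0,"dy": 0,"dz": 0,"wx": 0,"wy": 0,"wz": 0}
    - {"gripper": 20,"dx": 0,"dy": 0,"dz": 0,"wx": 0,"wy": 0,"wz": 0}
    - {"gripper": 20,"dx": 0,"dy": 0,"dz": 0,"wx": 0,"wy": 0,"wz": 0}

```text
time_s: 19.1
tcp_pos: [0.441, 0.3728, 0.187]
orientation: [[0.704, 0.71, 0.0], [0.71, -0.704, -0.0], [-0.0, 0.0, -1.0]]
wrist_force: [0.8, 0.2, -1.1]
finger_gap: 0.0296
gripper_force: 20.0
```

```bash
python3 go.py "(.441,.3733,.126)"
```

```text
t 19.1 tcp [0.441  0.3728 0.187 ] yaw -44.77 z [ 0.e+00 -1.e-04 -1.e+00] gap 0.0296 F [ 0.8  0.2 -1.1] q6 79.4
(.441,.3733,.126) units [ 0.02 -0.01  2.44]
```

Call:
drive_tool:
  deltas:
    - {"gripper": 20,"dx": 0.01,"dy": -0.01,"dz": 0.5,"wx": 0,"wy": 0,"wz": 0}
    - {"gripper": 20,"dx": 0,"dy": 0,"dz": 0.6,"wx": 0,"wy": 0,"wz": 0}
    - {"gripper": 20,"dx": 0,"dy": 0,"dz": 0.6,"wx": 0,"wy": 0,"wz": 0}
    - {"gripper": 20,"dx": 0,"dy": 0,"dz": 0.4,"wx": 0,"wy": 0,"wz": 0}
    - {"gripper": 20,"dx": 0,"dy": 0,"dz": 0.2,"wx": 0,"wy": 0,"wz": 0}
    - {"gripper": 20,"dx": 0,"dy": 0,"dz": 0.1,"wx": 0,"wy": 0,"wz": 0}
    - {"gripper": 20,"dx": 0,"dy": 0,"dz": 0.04,"wx": 0,"wy": 0,"wz": 0}
    - {"gripper": 20,"dx": 0,"dy": 0,"dz": 0,"wx": 0,"wy": 0,"wz": 0}
    - {"gripper": 20,"dx": 0,"dy": 0,"dz": 0,"wx": 0,"wy": 0,"wz": 0}

```text
time_s: 20.23
tcp_pos: [0.4409, 0.3736, 0.1265]
orientation: [[0.704, 0.71, 0.001], [0.71, -0.704, 0.001], [0.001, 0.0, -1.0]]
wrist_force: [-0.4, 1.0, -0.9]
finger_gap: 0.0292
gripper_force: 20.0
```

Call:
drive_tool:
  deltas:
    - {"gripper": 20,"dx": 0,"dy": 0,"dz": 0.04,"wx": 0,"wy": 0,"wz": 0}
    - {"gripper": 20,"dx": 0,"dy": 0,"dz": 0.03,"wx": 0,"wy": 0,"wz": 0}
    - {"gripper": 20,"dx": 0,"dy": 0,"dz": 0,"wx": 0,"wy": 0,"wz": 0}

```text
time_s: 20.6
tcp_pos: [0.4412, 0.374, 0.1259]
orientation: [[0.704, 0.71, 0.002], [0.71, -0.704, 0.002], [0.003, 0.0, -1.0]]
wrist_force: [-0.7, 0.4, 5.7]
finger_gap: 0.0294
gripper_force: 20.0
```

Call:
drive_tool:
  deltas:
    - {"gripper": 32,"dx": 0,"dy": 0,"dz": 0,"wx": 0,"wy": 0,"wz": 0}
    - {"gripper": 36,"dx": 0,"dy": 0,"dz": 0,"wx": 0,"wy": 0,"wz": 0}
    - {"gripper": 46,"dx": 0,"dy": 0,"dz": 0,"wx": 0,"wy": 0,"wz": 0}
    - {"gripper": 46,"dx": 0,"dy": 0,"dz": -0.5,"wx": 0,"wy": 0,"wz": 0}
    - {"gripper": 46,"dx": 0,"dy": 0,"dz": -0.8,"wx": 0,"wy": 0,"wz": 0}
    - {"gripper": 46,"dx": 0,"dy": 0,"dz": -0.8,"wx": 0,"wy": 0,"wz": 0}
    - {"gripper": 46,"dx": 0,"dy": 0,"dz": -0.8,"wx": 0,"wy": 0,"wz": 0}
    - {"gripper": 46,"dx": 0,"dy": 0,"dz": -0.8,"wx": 0,"wy": 0,"wz": 0}
    - {"gripper": 46,"dx": 0,"dy": 0,"dz": -0.5,"wx": 0,"wy": 0,"wz": 0}
    - {"gripper": 46,"dx": -0.25,"dy": 0.5,"dz": 0,"wx": 0,"wy": 0,"wz": 0}
    - {"gripper": 46,"dx": -0.25,"dy": 0.9,"dz": 0,"wx": 0,"wy": 0,"wz": 0}
    - {"gripper": 46,"dx": -0.25,"dy": 1.0,"dz": 0,"wx": 0,"wy": 0,"wz": 0}
    - {"gripper": 46,"dx": -0.25,"dy": 1.0,"dz": 0,"wx": 0,"wy": 0,"wz": 0}
    - {"gripper": 46,"dx": -0.25,"dy": 1.0,"dz": 0,"wx": 0,"wy": 0,"wz": 0}
    - {"gripper": 46,"dx": -0.25,"dy": 1.0,"dz": 0,"wx": 0,"wy": 0,"wz": 0}
    - {"gripper": 46,"dx": -0.25,"dy": 1.0,"dz": 0,"wx": 0,"wy": 0,"wz": 0}
    - {"gripper": 46,"dx": -0.25,"dy": 1.0,"dz": 0,"wx": 0,"wy": 0,"wz": 0}
    - {"gripper": 46,"dx": -0.25,"dy": 0.7,"dz": 0,"wx": 0,"wy": 0,"wz": 0}
    - {"gripper": 46,"dx": 0,"dy": 0.4,"dz": 0,"wx": 0,"wy": 0,"wz": 0}
    - {"gripper": 46,"dx": 0,"dy": 0,"dz": 0,"wx": 0,"wy": 0,"wz": 0}

```text
time_s: 23.1
tcp_pos: [0.5522, 0.1836, 0.2289]
orientation: [[0.704, 0.71, -0.001], [0.71, -0.704, 0.0], [-0.0, -0.001, -1.0]]
wrist_force: [-0.8, -0.7, -0.4]
finger_gap: 0.0462
gripper_force: 0.0
```

```bash
python3 - <<'E'
from h import *
im=imaging.get_image("top");cv2.imwrite("pics/top_b.png",cv2.resize(im[80:320,180:480,::-1],None,fx=2.5,fy=2.5))
E
python3 go.py "(.5510,.184,.12)"
```

```text
t 23.15 tcp [0.552  0.1841 0.229 ] yaw -44.73 z [-6.e-04  4.e-04 -1.e+00] gap 0.0459 F [-0.4 -0.4  0.3] q6 57.6
(.5510,.184,.12) units [-0.03 -0.02  4.36]
```

View pics/top_b.png

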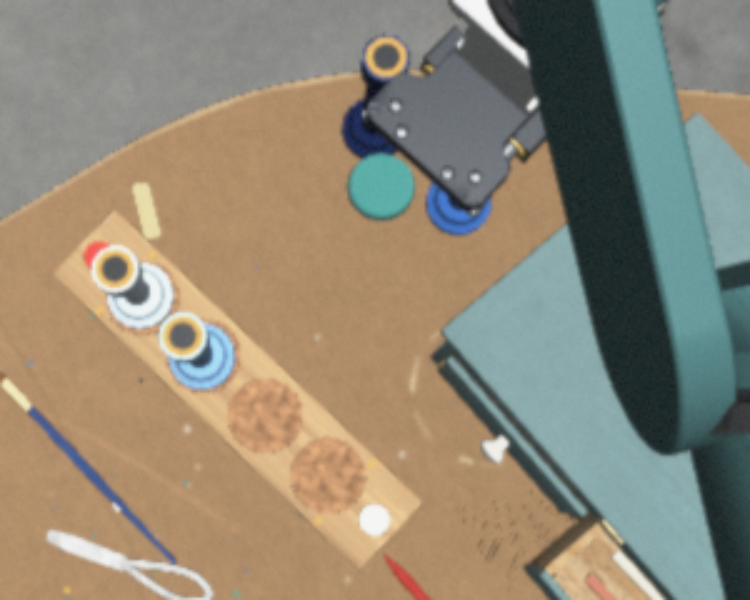

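The top view shows ice (140,295) and sky (202,355) centred on the two red-side spots; the knob (382,185) has not moved. I'm now descending on stick 3.

Call:
drive_tool:
  deltas:
    - {"gripper": 46,"dx": -0.03,"dy": -0.02,"dz": 0.5,"wx": 0,"wy": 0,"wz": 0}
    - {"gripper": 46,"dx": 0,"dy": 0,"dz": 0.7,"wx": 0,"wy": 0,"wz": 0}
    - {"gripper": 46,"dx": 0,"dy": 0,"dz": 0.7,"wx": 0,"wy": 0,"wz": 0}
    - {"gripper": 46,"dx": 0,"dy": 0,"dz": 0.7,"wx": 0,"wy": 0,"wz": 0}
    - {"gripper": 46,"dx": 0,"dy": 0,"dz": 0.7,"wx": 0,"wy": 0,"wz": 0}
    - {"gripper": 46,"dx": 0,"dy": 0,"dz": 0.6,"wx": 0,"wy": 0,"wz": 0}
    - {"gripper": 46,"dx": 0,"dy": 0,"dz": 0.45,"wx": 0,"wy": 0,"wz": 0}
    - {"gripper": 46,"dx": 0,"dy": 0,"dz": 0,"wx": 0,"wy": 0,"wz": 0}
    - {"gripper": 34,"dx": 0,"dy": 0,"dz": 0,"wx": 0,"wy": 0,"wz": 0}
    - {"gripper": 26,"dx": 0,"dy": 0,"dz": 0,"wx": 0,"wy": 0,"wz": 0}
    - {"gripper": 20,"dx": 0,"dy": 0,"dz": 0,"wx": 0,"wy": 0,"wz": 0}
    - {"gripper": 20,"dx": 0,"dy": 0,"dz": 0,"wx": 0,"wy": 0,"wz": 0}
    - {"gripper": 20,"dx": 0,"dy": 0,"dz": 0,"wx": 0,"wy": 0,"wz": 0}

```text
time_s: 24.78
tcp_pos: [0.5517, 0.184, 0.1214]
orientation: [[0.704, 0.71, 0.002], [0.71, -0.704, 0.001], [0.002, 0.001, -1.0]]
wrist_force: [-0.2, 0.8, 4.4]
finger_gap: 0.0297
gripper_force: 20.0
```

```bash
python3 go.py "(.5510,.184,.22)" "(.3976,.3297,.22)"
```

```text
t 24.77 tcp [0.5517 0.184  0.1214] yaw -44.73 z [ 1.7e-03  6.0e-04 -1.0e+00] gap 0.0297 F [-0.2  0.8  4.4] q6 57.6
(.5510,.184,.22) units [-0.01 -0.02 -3.94]
(.3976,.3297,.22) units [-0.18 -8.46 -0.01]
```

Call:
drive_tool:
  deltas:
    - {"gripper": 20,"dx": 0,"dy": 0,"dz": -0.3,"wx": 0,"wy": 0,"wz": 0}
    - {"gripper": 20,"dx": 0,"dy": 0,"dz": -0.7,"wx": 0,"wy": 0,"wz": 0}
    - {"gripper": 20,"dx": 0,"dy": 0,"dz": -0.9,"wx": 0,"wy": 0,"wz": 0}
    - {"gripper": 20,"dx": 0,"dy": 0,"dz": -0.9,"wx": 0,"wy": 0,"wz": 0}
    - {"gripper": 20,"dx": 0,"dy": 0,"dz": -0.8,"wx": 0,"wy": 0,"wz": 0}
    - {"gripper": 20,"dx": -0.02,"dy": -0.38,"dz": 0,"wx": 0,"wy": 0,"wz": 0}
    - {"gripper": 20,"dx": -0.02,"dy": -0.6,"dz": 0,"wx": 0,"wy": 0,"wz": 0}
    - {"gripper": 20,"dx": -0.02,"dy": -0.8,"dz": 0,"wx": 0,"wy": 0,"wz": 0}
    - {"gripper": 20,"dx": -0.02,"dy": -0.9,"dz": 0,"wx": 0,"wy": 0,"wz": 0}
    - {"gripper": 20,"dx": -0.02,"dy": -0.9,"dz": 0,"wx": 0,"wy": 0,"wz": 0}
    - {"gripper": 20,"dx": -0.02,"dy": -0.9,"dz": 0,"wx": 0,"wy": 0,"wz": 0}
    - {"gripper": 20,"dx": -0.02,"dy": -0.9,"dz": 0,"wx": 0,"wy": 0,"wz": 0}
    - {"gripper": 20,"dx": -0.02,"dy": -0.9,"dz": 0,"wx": 0,"wy": 0,"wz": 0}
    - {"gripper": 20,"dx": -0.02,"dy": -0.9,"dz": 0,"wx": 0,"wy": 0,"wz": 0}
    - {"gripper": 20,"dx": -0.01,"dy": -0.6,"dz": 0,"wx": 0,"wy": 0,"wz": 0}
    - {"gripper": 20,"dx": 0,"dy": -0.4,"dz": 0,"wx": 0,"wy": 0,"wz": 0}
    - {"gripper": 20,"dx": 0,"dy": -0.3,"dz": 0,"wx": 0,"wy": 0,"wz": 0}
    - {"gripper": 20,"dx": 0,"dy": 0,"dz": 0,"wx": 0,"wy": 0,"wz": 0}
    - {"gripper": 20,"dx": 0,"dy": 0,"dz": 0,"wx": 0,"wy": 0,"wz": 0}
    - {"gripper": 20,"dx": 0,"dy": 0,"dz": 0,"wx": 0,"wy": 0,"wz": 0}

```text
time_s: 27.28
tcp_pos: [0.3976, 0.3292, 0.2104]
orientation: [[0.704, 0.71, 0.0], [0.71, -0.704, -0.0], [-0.0, 0.0, -1.0]]
wrist_force: [0.4, 0.2, -2.6]
finger_gap: 0.0294
gripper_force: 20.0
```

```bash
python3 go.py "(.3976,.3297,.1394)"
```

```text
t 27.27 tcp [0.3976 0.3292 0.2104] yaw -44.78 z [ 0.e+00 -1.e-04 -1.e+00] gap 0.0294 F [ 0.4  0.2 -2.6] q6 78.1
(.3976,.3297,.1394) units [ 0.01 -0.01  2.84]
```

Call:
drive_tool:
  deltas:
    - {"gripper": 20,"dx": 0.01,"dy": -0.01,"dz": 0.5,"wx": 0,"wy": 0,"wz": 0}
    - {"gripper": 20,"dx": 0,"dy": 0,"dz": 0.6,"wx": 0,"wy": 0,"wz": 0}
    - {"gripper": 20,"dx": 0,"dy": 0,"dz": 0.6,"wx": 0,"wy": 0,"wz": 0}
    - {"gripper": 20,"dx": 0,"dy": 0,"dz": 0.5,"wx": 0,"wy": 0,"wz": 0}
    - {"gripper": 20,"dx": 0,"dy": 0,"dz": 0.4,"wx": 0,"wy": 0,"wz": 0}
    - {"gripper": 20,"dx": 0,"dy": 0,"dz": 0.15,"wx": 0,"wy": 0,"wz": 0}
    - {"gripper": 20,"dx": 0,"dy": 0,"dz": 0.05,"wx": 0,"wy": 0,"wz": 0}
    - {"gripper": 20,"dx": 0,"dy": 0,"dz": 0.04,"wx": 0,"wy": 0,"wz": 0}
    - {"gripper": 20,"dx": 0,"dy": 0,"dz": 0.04,"wx": 0,"wy": 0,"wz": 0}
    - {"gripper": 20,"dx": 0,"dy": 0,"dz": 0,"wx": 0,"wy": 0,"wz": 0}
    - {"gripper": 20,"dx": 0,"dy": 0,"dz": 0,"wx": 0,"wy": 0,"wz": 0}

```text
time_s: 28.65
tcp_pos: [0.3976, 0.3302, 0.1394]
orientation: [[0.704, 0.71, 0.001], [0.71, -0.704, 0.001], [0.002, 0.0, -1.0]]
wrist_force: [0.0, 0.5, 3.2]
finger_gap: 0.0291
gripper_force: 20.0
```

Call:
drive_tool:
  deltas:
    - {"gripper": 32,"dx": 0,"dy": 0,"dz": 0,"wx": 0,"wy": 0,"wz": 0}
    - {"gripper": 36,"dx": 0,"dy": 0,"dz": 0,"wx": 0,"wy": 0,"wz": 0}
    - {"gripper": 50,"dx": 0,"dy": 0,"dz": 0,"wx": 0,"wy": 0,"wz": 0}
    - {"gripper": 50,"dx": 0,"dy": 0,"dz": -0.5,"wx": 0,"wy": 0,"wz": 0}
    - {"gripper": 50,"dx": 0,"dy": 0,"dz": -0.8,"wx": 0,"wy": 0,"wz": 0}
    - {"gripper": 50,"dx": 0,"dy": 0,"dz": -0.9,"wx": 0,"wy": 0,"wz": 0}
    - {"gripper": 50,"dx": 0,"dy": 0,"dz": -0.9,"wx": 0,"wy": 0,"wz": 0}
    - {"gripper": 50,"dx": 0,"dy": 0,"dz": -0.9,"wx": 0,"wy": 0,"wz": 0}
    - {"gripper": 50,"dx": 0,"dy": 0,"dz": -0.6,"wx": 0,"wy": 0,"wz": 0}
    - {"gripper": 50,"dx": 0.35,"dy": 0.5,"dz": 0,"wx": 0,"wy": 0,"wz": 0}
    - {"gripper": 50,"dx": 0.35,"dy": 0.9,"dz": 0,"wx": 0,"wy": 0,"wz": 0}
    - {"gripper": 50,"dx": 0.35,"dy": 1.0,"dz": 0,"wx": 0,"wy": 0,"wz": 0}
    - {"gripper": 50,"dx": 0.35,"dy": 1.0,"dz": 0,"wx": 0,"wy": 0,"wz": 0}
    - {"gripper": 50,"dx": 0.35,"dy": 1.0,"dz": 0,"wx": 0,"wy": 0,"wz": 0}
    - {"gripper": 50,"dx": 0.35,"dy": 1.0,"dz": 0,"wx": 0,"wy": 0,"wz": 0}
    - {"gripper": 50,"dx": 0.35,"dy": 0.97,"dz": 0,"wx": 0,"wy": 0,"wz": 0}
    - {"gripper": 50,"dx": 0.35,"dy": 0.9,"dz": 0,"wx": 0,"wy": 0,"wz": 0}
    - {"gripper": 50,"dx": 0.35,"dy": 0.7,"dz": 0,"wx": 0,"wy": 0,"wz": 0}
    - {"gripper": 50,"dx": 0.35,"dy": 0.4,"dz": 0,"wx": 0,"wy": 0,"wz": 0}
    - {"gripper": 50,"dx": 0,"dy": 0,"dz": 0,"wx": 0,"wy": 0,"wz": 0}

```text
time_s: 31.15
tcp_pos: [0.6084, 0.244, 0.2516]
orientation: [[0.705, 0.709, -0.003], [0.709, -0.705, -0.001], [-0.002, -0.001, -1.0]]
wrist_force: [-0.3, -0.0, 0.3]
finger_gap: 0.0498
gripper_force: 0.0
```

Call:
drive_tool:
  deltas:
    - {"gripper": 50,"dx": 0,"dy": 0,"dz": 0,"wx": 0,"wy": 0,"wz": 0}
    - {"gripper": 50,"dx": 0,"dy": 0,"dz": 0,"wx": 0,"wy": 0,"wz": 0}

```text
time_s: 31.4
tcp_pos: [0.607, 0.2452, 0.2539]
orientation: [[0.703, 0.711, 0.0], [0.711, -0.703, 0.0], [0.0, 0.0, -1.0]]
wrist_force: [-0.6, 0.1, -0.0]
finger_gap: 0.05
gripper_force: 0.0
```

```bash
python3 look.py wrist top|grep -v spot; ls -t pics|head -3; python3 go.py "(.608,.245,.134)"
```

```text
wrist 0.85 [89.1, 226.1] [107. 111.  97.] 2693 [(np.float64(0.077), '2', 0.018, [0.438, 0.3746]), (np.float64(0.083), '2', 0, [0.4267, 0.3788]), (np.float64(0.127), '3', 0, [0.4319, 0.377])]
wrist 0.83 [108.1, 269.4] [58. 77. 77.] 2180 [(np.float64(0.35), '3', 0, [0.3832, 0.3333]), (np.float64(0.398), '2', 0, [0.3825, 0.3331]), (np.float64(0.407), '2', 0.018, [0.3928, 0.3319])]
wrist 0.83 [278.2, 206.6] [83. 78. 81.] 1765 [(np.float64(0.045), '4', 0, [0.6071, 0.2454]), (np.float64(0.07), '3', 0.018, [0.6084, 0.2466]), (np.float64(0.084), '3', 0, [0.6053, 0.2433])]
wrist 0.69 [86.4, 169.1] [163. 154. 112.] 2691 [(np.float64(0.055), '1', 0.018, [0.4832, 0.419]), (np.float64(0.08), '1', 0, [0.4745, 0.4254]), (np.float64(0.112), '2', 0, [0.4792, 0.4218])]
wrist red_end 0.5 [0.515  0.4498 0.019 ] 246
wrist red_end 0.38 [0.4503 0.4424 0.019 ] 2635
wrist knob 0.67 (array([0.50857475, 0.37748396]), np.float64(14.563775510204081))
wrist knob 0.59 (array([0.5571472 , 0.24482348]), np.float64(0.2923280423280423))
wrist knob 0.42 (array([0.43284572, 0.31966578]), np.float64(10.596036585365853))

[... 181 characters left out ...]
.4199])]
top 0.82 [258.2, 218.9] [161.5 196.  213. ] 702 [(np.float64(0.041), '2', 0.018, [0.4393, 0.3744]), (np.float64(0.045), '2', 0, [0.4412, 0.3762]), (np.float64(0.05), '1', 0.018, [0.4404, 0.3748])]
top 0.72 [330.2, 120.7] [35. 47. 86.] 857 [(np.float64(0.109), '3', 0, [0.6106, 0.245]), (np.float64(0.126), '2', 0, [0.611, 0.245]), (np.float64(0.138), '3', 0.018, [0.605, 0.2458])]
top red_end 0.41 [0.5184 0.4531 0.019 ] 36
top knob 0.71 (array([0.5543982 , 0.24397124]), np.float64(0.12859947643979058))
top3170.png
wrist3145.png
top_b.png
t 31.9 tcp [0.6075 0.2448 0.2535] yaw -44.73 z [ 1.e-04  1.e-04 -1.e+00] gap 0.0502 F [ 1.  -0.1  0.5] q6 61.7
(.608,.245,.134) units [0.02 0.01 4.78]
```

Call:
drive_tool:
  deltas:
    - {"gripper": 50,"dx": 0.01,"dy": 0,"dz": 0.5,"wx": 0,"wy": 0,"wz": 0}
    - {"gripper": 50,"dx": 0,"dy": 0,"dz": 0.8,"wx": 0,"wy": 0,"wz": 0}
    - {"gripper": 50,"dx": 0,"dy": 0,"dz": 0.8,"wx": 0,"wy": 0,"wz": 0}
    - {"gripper": 50,"dx": 0,"dy": 0,"dz": 0.8,"wx": 0,"wy": 0,"wz": 0}
    - {"gripper": 50,"dx": 0,"dy": 0,"dz": 0.8,"wx": 0,"wy": 0,"wz": 0}
    - {"gripper": 50,"dx": 0,"dy": 0,"dz": 0.6,"wx": 0,"wy": 0,"wz": 0}
    - {"gripper": 50,"dx": 0,"dy": 0,"dz": 0.5,"wx": 0,"wy": 0,"wz": 0}
    - {"gripper": 50,"dx": 0,"dy": 0,"dz": 0,"wx": 0,"wy": 0,"wz": 0}
    - {"gripper": 34,"dx": 0,"dy": 0,"dz": 0,"wx": 0,"wy": 0,"wz": 0}
    - {"gripper": 26,"dx": 0,"dy": 0,"dz": 0,"wx": 0,"wy": 0,"wz": 0}
    - {"gripper": 20,"dx": 0,"dy": 0,"dz": 0,"wx": 0,"wy": 0,"wz": 0}
    - {"gripper": 20,"dx": 0,"dy": 0,"dz": 0,"wx": 0,"wy": 0,"wz": 0}
    - {"gripper": 20,"dx": 0,"dy": 0,"dz": 0,"wx": 0,"wy": 0,"wz": 0}

```text
time_s: 33.52
tcp_pos: [0.6083, 0.2451, 0.1346]
orientation: [[0.704, 0.71, 0.002], [0.71, -0.704, 0.001], [0.002, 0.001, -1.0]]
wrist_force: [0.4, -0.5, 2.9]
finger_gap: 0.0295
gripper_force: 20.0
```

```bash
python3 go.py "(.607,.245,.234)" "(.3535,.2855,.234)"
```

```text
t 33.52 tcp [0.6083 0.2451 0.1346] yaw -44.73 z [ 2.1e-03  6.0e-04 -1.0e+00] gap 0.0295 F [ 0.4 -0.5  2.9] q6 61.7
(.607,.245,.234) units [-0.03 -0.03 -3.98]
(.3535,.2855,.234) units [-5.99 -8.34 -0.02]
```

Call:
drive_tool:
  deltas:
    - {"gripper": 20,"dx": 0,"dy": 0,"dz": -0.4,"wx": 0,"wy": 0,"wz": 0}
    - {"gripper": 20,"dx": 0,"dy": 0,"dz": -0.8,"wx": 0,"wy": 0,"wz": 0}
    - {"gripper": 20,"dx": 0,"dy": 0,"dz": -1.0,"wx": 0,"wy": 0,"wz": 0}
    - {"gripper": 20,"dx": 0,"dy": 0,"dz": -1.0,"wx": 0,"wy": 0,"wz": 0}
    - {"gripper": 20,"dx": 0,"dy": 0,"dz": -0.8,"wx": 0,"wy": 0,"wz": 0}
    - {"gripper": 20,"dx": -0.25,"dy": -0.3,"dz": 0,"wx": 0,"wy": 0,"wz": 0}
    - {"gripper": 20,"dx": -0.4,"dy": -0.5,"dz": 0,"wx": 0,"wy": 0,"wz": 0}
    - {"gripper": 20,"dx": -0.5,"dy": -0.7,"dz": 0,"wx": 0,"wy": 0,"wz": 0}
    - {"gripper": 20,"dx": -0.5,"dy": -0.7,"dz": 0,"wx": 0,"wy": 0,"wz": 0}
    - {"gripper": 20,"dx": -0.5,"dy": -0.7,"dz": 0,"wx": 0,"wy": 0,"wz": 0}
    - {"gripper": 20,"dx": -0.5,"dy": -0.7,"dz": 0,"wx": 0,"wy": 0,"wz": 0}
    - {"gripper": 20,"dx": -0.5,"dy": -0.7,"dz": 0,"wx": 0,"wy": 0,"wz": 0}
    - {"gripper": 20,"dx": -0.5,"dy": -0.7,"dz": 0,"wx": 0,"wy": 0,"wz": 0}
    - {"gripper": 20,"dx": -0.5,"dy": -0.7,"dz": 0,"wx": 0,"wy": 0,"wz": 0}
    - {"gripper": 20,"dx": -0.5,"dy": -0.7,"dz": 0,"wx": 0,"wy": 0,"wz": 0}
    - {"gripper": 20,"dx": -0.5,"dy": -0.7,"dz": 0,"wx": 0,"wy": 0,"wz": 0}
    - {"gripper": 20,"dx": -0.4,"dy": -0.6,"dz": 0,"wx": 0,"wy": 0,"wz": 0}
    - {"gripper": 20,"dx": -0.3,"dy": -0.4,"dz": 0,"wx": 0,"wy": 0,"wz": 0}
    - {"gripper": 20,"dx": -0.15,"dy": -0.26,"dz": 0,"wx": 0,"wy": 0,"wz": 0}
    - {"gripper": 20,"dx": 0,"dy": 0,"dz": 0,"wx": 0,"wy": 0,"wz": 0}

```text
time_s: 36.02
tcp_pos: [0.3535, 0.2857, 0.2336]
orientation: [[0.703, 0.711, 0.001], [0.711, -0.703, 0.0], [0.001, 0.0, -1.0]]
wrist_force: [0.4, 0.0, -0.8]
finger_gap: 0.0297
gripper_force: 20.0
```

Call:
drive_tool:
  deltas:
    - {"gripper": 20,"dx": 0,"dy": 0,"dz": 0,"wx": 0,"wy": 0,"wz": 0}
    - {"gripper": 20,"dx": 0,"dy": 0,"dz": 0,"wx": 0,"wy": 0,"wz": 0}

```text
time_s: 36.28
tcp_pos: [0.354, 0.2854, 0.2333]
orientation: [[0.704, 0.71, -0.0], [0.71, -0.704, -0.0], [-0.0, 0.0, -1.0]]
wrist_force: [-0.3, -0.3, -1.0]
finger_gap: 0.0294
gripper_force: 20.0
```

```bash
python3 go.py "(.3535,.2857,.1526)"
```

```text
t 36.27 tcp [0.354  0.2854 0.2333] yaw -44.76 z [-1.e-04 -1.e-04 -1.e+00] gap 0.0294 F [-0.3 -0.3 -1. ] q6 76.5
(.3535,.2857,.1526) units [-0.01 -0.02  3.23]
```

Call:
drive_tool:
  deltas:
    - {"gripper": 20,"dx": -0.01,"dy": -0.02,"dz": 0.5,"wx": 0,"wy": 0,"wz": 0}
    - {"gripper": 20,"dx": 0,"dy": 0,"dz": 0.7,"wx": 0,"wy": 0,"wz": 0}
    - {"gripper": 20,"dx": 0,"dy": 0,"dz": 0.7,"wx": 0,"wy": 0,"wz": 0}
    - {"gripper": 20,"dx": 0,"dy": 0,"dz": 0.6,"wx": 0,"wy": 0,"wz": 0}
    - {"gripper": 20,"dx": 0,"dy": 0,"dz": 0.4,"wx": 0,"wy": 0,"wz": 0}
    - {"gripper": 20,"dx": 0,"dy": 0,"dz": 0.2,"wx": 0,"wy": 0,"wz": 0}
    - {"gripper": 20,"dx": 0,"dy": 0,"dz": 0.05,"wx": 0,"wy": 0,"wz": 0}
    - {"gripper": 20,"dx": 0,"dy": 0,"dz": 0.04,"wx": 0,"wy": 0,"wz": 0}
    - {"gripper": 20,"dx": 0,"dy": 0,"dz": 0.04,"wx": 0,"wy": 0,"wz": 0}
    - {"gripper": 20,"dx": 0,"dy": 0,"dz": 0.03,"wx": 0,"wy": 0,"wz": 0}
    - {"gripper": 20,"dx": 0,"dy": 0,"dz": 0,"wx": 0,"wy": 0,"wz": 0}
    - {"gripper": 20,"dx": 0,"dy": 0,"dz": 0,"wx": 0,"wy": 0,"wz": 0}

```text
time_s: 37.78
tcp_pos: [0.3534, 0.2858, 0.1525]
orientation: [[0.704, 0.71, 0.001], [0.71, -0.704, 0.001], [0.001, 0.0, -1.0]]
wrist_force: [-0.4, 0.5, 1.2]
finger_gap: 0.0299
gripper_force: 20.0
```

Call:
drive_tool:
  deltas:
    - {"gripper": 20,"dx": 0,"dy": 0,"dz": 0.02,"wx": 0,"wy": 0,"wz": 0}
    - {"gripper": 32,"dx": 0,"dy": 0,"dz": 0,"wx": 0,"wy": 0,"wz": 0}
    - {"gripper": 36,"dx": 0,"dy": 0,"dz": 0,"wx": 0,"wy": 0,"wz": 0}
    - {"gripper": 50,"dx": 0,"dy": 0,"dz": 0,"wx": 0,"wy": 0,"wz": 0}
    - {"gripper": 50,"dx": 0,"dy": 0,"dz": -0.5,"wx": 0,"wy": 0,"wz": 0}
    - {"gripper": 50,"dx": 0,"dy": 0,"dz": -0.8,"wx": 0,"wy": 0,"wz": 0}
    - {"gripper": 50,"dx": 0,"dy": 0,"dz": -0.9,"wx": 0,"wy": 0,"wz": 0}
    - {"gripper": 50,"dx": 0,"dy": 0,"dz": -0.9,"wx": 0,"wy": 0,"wz": 0}
    - {"gripper": 50,"dx": 0,"dy": 0,"dz": -0.9,"wx": 0,"wy": 0,"wz": 0}
    - {"gripper": 50,"dx": 0,"dy": 0,"dz": -0.6,"wx": 0,"wy": 0,"wz": 0}
    - {"gripper": 50,"dx": 0,"dy": -0.6,"dz": 0,"wx": 0,"wy": 0,"wz": 0}
    - {"gripper": 50,"dx": 0,"dy": -0.9,"dz": 0,"wx": 0,"wy": 0,"wz": 0}
    - {"gripper": 50,"dx": 0,"dy": -0.9,"dz": 0,"wx": 0,"wy": 0,"wz": 0}
    - {"gripper": 50,"dx": 0,"dy": -0.9,"dz": 0,"wx": 0,"wy": 0,"wz": 0}
    - {"gripper": 50,"dx": 0,"dy": -0.9,"dz": 0,"wx": 0,"wy": 0,"wz": 0}
    - {"gripper": 50,"dx": 0,"dy": -0.9,"dz": 0,"wx": 0,"wy": 0,"wz": 0}
    - {"gripper": 50,"dx": 0,"dy": -0.6,"dz": 0,"wx": 0,"wy": 0,"wz": 0}
    - {"gripper": 50,"dx": 0,"dy": 0,"dz": 0,"wx": 0,"wy": 0,"wz": 0}
    - {"gripper": 50,"dx": 0,"dy": 0,"dz": 0,"wx": 0,"wy": 0,"wz": 0}
    - {"gripper": 50,"dx": 0,"dy": 0,"dz": 0,"wx": 0,"wy": 0,"wz": 0}

```text
time_s: 40.28
tcp_pos: [0.2523, 0.3856, 0.2665]
orientation: [[0.705, 0.71, 0.0], [0.71, -0.705, -0.0], [0.0, 0.0, -1.0]]
wrist_force: [0.4, 0.9, 0.4]
finger_gap: 0.0499
gripper_force: 0.0
```

```bash
python3 look.py top scene
python3 - <<'E'
from h import *
for c,(a,b,l,r) in dict(top=(80,320,180,480),scene=(130,290,150,370)).items():
    im=imaging.get_image(c)[a:b,l:r,::-1]; cv2.imwrite(f"pics/{c}_f.png",cv2.resize(im,None,fx=2.5,fy=2.5))
E
python3 go.py
```

```text
top 0.9 [235.1, 190.8] [213. 206. 199.] 761 [(np.float64(0.052), '1', 0.018, [0.4848, 0.4188]), (np.float64(0.053), '1', 0, [0.4881, 0.4217]), (np.float64(0.077), '2', 0, [0.4868, 0.4204])]
top 0.83 [256.9, 219.3] [147.  181.  198.5] 668 [(np.float64(0.042), '2', 0, [0.4417, 0.376]), (np.float64(0.046), '1', 0.018, [0.4406, 0.375]), (np.float64(0.047), '1', 0, [0.4424, 0.3768])]
top 0.68 [311.3, 265.4] [103. 103. 105.] 556 [(np.float64(0.049), '1', 0, [0.3531, 0.2853]), (np.float64(0.049), '2', 0, [0.3533, 0.2854]), (np.float64(0.049), '4', 0, [0.3533, 0.2854])]
top 0.6 [288.3, 244.8] [ 99.  117.5 165. ] 544 [(np.float64(0.067), '1', 0, [0.3988, 0.3322]), (np.float64(0.079), '2', 0, [0.3982, 0.3317]), (np.float64(0.099), '1', 0.018, [0.3978, 0.3318])]
top spot_a 0.67 [0.3911 0.31   0.018 ] 48
top spot_a 0.53 [0.3485 0.29   0.018 ] 53
top spot_a 0.49 [0.4336 0.3578 0.018 ] 113
top spot_a 0.49 [0.4754 0.4051 0.018 ] 88
top red_end 0.4 [0.5195 0.4527 0.019 ] 26
top knob 0.68 (array([0.55407009, 0.24313935]), np.float64(0.2158662900188324))
scene 0.71 [289.9, 168.5] [53. 57. 77.] 799 [(n
[... 335 characters left out ...]
cene 0.63 [320.8, 209.5] [100. 103. 105.] 894 [(np.float64(0.076), '1', 0, [0.4658, 0.4113]), (np.float64(0.078), '1', 0.018, [0.4876, 0.4179]), (np.float64(0.153), '2', 0, [0.4682, 0.4123])]
scene 0.57 [283.2, 150.5] [49. 44. 47.] 794 [(np.float64(0.121), '4', 0, [0.3291, 0.2745]), (np.float64(0.121), '4', 0.018, [0.3576, 0.2867]), (np.float64(0.231), '3', 0.018, [0.3468, 0.282])]
scene spot_a 0.49 [0.5009 0.426  0.018 ] 103
scene spot_a 0.36 [0.4251 0.3355 0.018 ] 23
scene red_end 0.54 [0.5214 0.4497 0.019 ] 64
scene knob 0.97 (array([0.55914142, 0.24335639]), np.float64(0.2375))
t 40.88 tcp [0.2519 0.386  0.2665] yaw -44.73 z [ 0.e+00  1.e-04 -1.e+00] gap 0.0502 F [-0.1  0.4  0.1] q6 94.5
```

View pics/top_f.png

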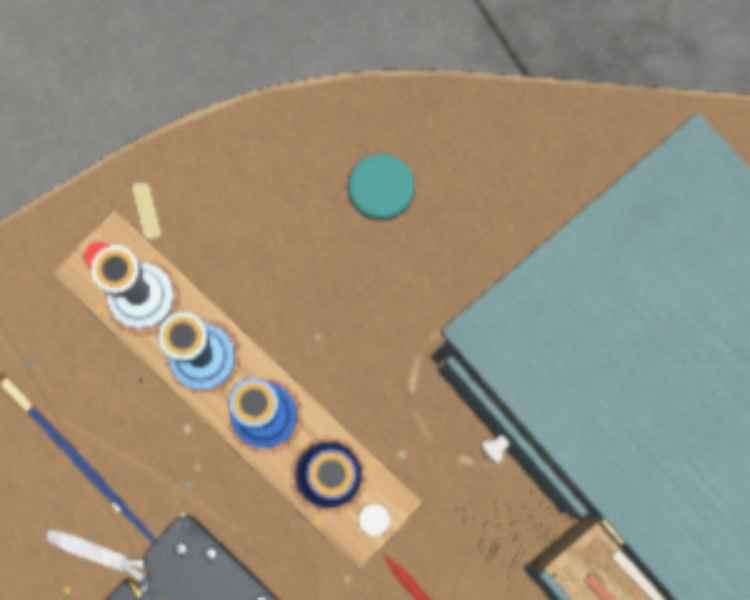

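View pics/scene_f.png

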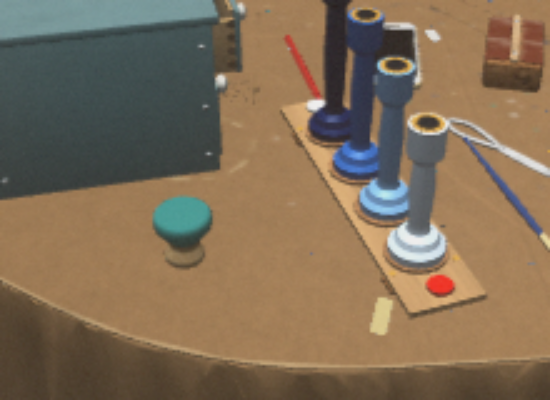

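Both views show all four sticks upright and centred on their spots to about 2 mm. In the top crop they run ice (140,295), sky (202,355), mid (263,413), navy (328,475), from red to white. The knob (382,185) hasn't moved.

```bash
python3 -c "
from rig import ticket
print(ticket.hand_in())"
```

```text
the job is handed in; nothing more can be done
None
```

I stood the four candlesticks upright on the cork spots, shortest by the red disc through to tallest at the white end, each centred to about 2 mm. The wet knob stayed where it was, and I handed the job in at about 41 s; the hand-in returned no verdict.

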